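# Load a bracket into a tilted gravity nest and pin it

## Task

Take the aluminium T-bracket out of the grey tool tray, lay it flat on the sloping nest plate with its long side along the lower rail, and let it slide down until it lies fully home against both rails. Then secure it: take the retaining pin from its socket on the fixture, pass it through the bracket's hole that lies over the hole in the plate, and feel for the floating receptacle hidden under the plate, until the pin drops in and its collar sits flush on the bracket, and let go. Do it all with a light hand, never leaning on the parts or the fixture, and leave the things standing round about where they are.

Things in the scene. Friction and masses are not known exactly. Their poses are not given: they have to be found in the camera images.
- fixture: bracket fixture, fixed: grey steel base 180 x 220 x 10 mm, four pillars that carry the sloping nest plate, and an aluminium socket block for the retaining pin (36 x 36 mm, top 44 mm above the bench) at x = 0, y = -92 mm of this frame. Origin under the middle of the base, z up, x along the 180 mm side (at zero yaw away from the robot)
- nest: the fixture's sloping plate, 160 x 160 x 10 mm, polished (friction 0.1 to 0.15: a part let go on it slides by itself). Origin in the middle of its upper face, 75 mm above the bench; z square to the face, leaning 21 degrees from vertical; x and y run along its edges and both rise, x by 16 degrees (at zero yaw away from the robot), y by 13.5. The low corner is at -x -y
- nest_home (a point): where the middle of the bracket's underside lies when fully home: on the nest's face at its x = -23, y = -15 mm (axes as the nest's). Two steel rails 12 mm wide, 14 mm high form the corner: the lower rail with its inner face at nest x = -68 mm, running along y from -48 to 80 mm, the side rail with its inner face at nest y = -68 mm, along x from -48 to 80 mm
- pin_hole (a point): middle of a 22 mm hole in the nest plate, on its face at x = 6, y = 22 mm (nest axes), under the home bracket's hole farthest from the low corner. Below it, top 10.5 mm under the face, floats the receptacle: a 12 mm thick block with an 11 mm hole, sharp-edged. It stands up to 3.8 mm off along x and y, not measured, and stays put till pushed with about 1 N, so the pin must feel for it
- bracket_mid (a point): loose aluminium T-bracket, 0.19 to 0.38 kg: base 90 x 106 x 8 mm; on it an upright web 10 mm thick, 88 mm long, its top 38 mm above the underside, to be pinched from above. Point: its centre, 19 mm above the underside; x across the web, y along it (the 106 mm way), z up. Four 22 mm holes at x = +-29, y = +-37 mm; same either way round. Starts flat on the tray's 2 mm floor
- pin_mid (a point): loose retaining pin, 0.08 kg, 106 mm long, upright in its socket (collar resting on the block): steel nose 10 mm in diameter, 30 mm long, end chamfered 1.3 mm; steel collar 34 mm in diameter, 6 mm thick; round black handle 16 mm in diameter, 70 mm long. z up along the handle. Point: on the axis, 53 mm above the nose end, 23 mm above the collar's underside, 53 mm below the handle's top
- tool_tray: shallow grey tool tray, fixed, 142 x 242 mm, rim 17 mm high; origin in the middle of its underside, y along its 242 mm
- alcohol_bottle: bystander: white dispenser bottle with blue collar, 60 x 60 x 138 mm, origin under its middle
- swab_jar: bystander: clear jar of swabs, 53 mm wide, 81 mm high, origin under its middle
- caliper: bystander: digital caliper lying flat, 66 x 226 x 14 mm, origin under its middle
- gauge_set: bystander: five step gauges in a beech cradle, 45 x 110 x 38 mm, origin under its middle
Things that resemble listed ones, but are neither listed nor needed, are in the scene too. Of the things like the part that bears pin_mid, leave any that is yellow; of the rest the smaller one is meant.

How it is judged:
On the way, in this order (a step that is already met when the one before it is completed fails the run):
1. the bracket lies flat and fully home against both rails of the nest, let go, before the retaining pin is in its hole (x of bracket_mid in the frame of nest between -0.025 and -0.021 m and y of bracket_mid in the frame of nest between -0.017 and -0.013 m and z of bracket_mid in the frame of nest between 0.017 and 0.021 m and angle between the y axis of bracket_mid and the y axis of nest, either way round below 0.04 rad and angle between bracket_mid's own z axis and vertical below 0.5 rad and contact force between the fingers and bracket below 0.1 N and distance between pin_mid and pin_hole above 0.06 m), for 0.2 s.
2. the retaining pin is through the bracket's hole and in the receptacle, collar on the bracket (z of pin_mid in the frame of nest between 0.028 and 0.0335 m and distance between pin_mid and pin_hole below 0.0345 m and angle between the z axis of pin_mid and the z axis of nest, either way round below 0.08 rad and angle between pin_mid's own z axis and vertical below 0.5 rad), for 0.2 s.
At the end, for the whole second after the job is handed in: Bracket flat on the nest, home against both rails (middle within 2 mm, long side along the lower rail within 0.04 rad); retaining pin through its hole in the receptacle, collar down on the bracket within 2.5 mm, square within 0.08 rad; both let go and at rest (all of step 2 and x of bracket_mid in the frame of nest between -0.025 and -0.021 m and y of bracket_mid in the frame of nest between -0.017 and -0.013 m and z of bracket_mid in the frame of nest between 0.017 and 0.021 m and angle between the y axis of bracket_mid and the y axis of nest, either way round below 0.04 rad and angle between bracket_mid's own z axis and vertical below 0.5 rad and contact force between the fingers and bracket below 0.1 N and contact force between the fingers and lock_pin below 0.1 N and linear speed of each of bracket, lock_pin below 0.01 m/s); the robot touches nothing.
It fails at once if the retaining pin is pressed harder than 25 N on the bracket (contact force between lock_pin and bracket above 25 N).
It fails at once if the retaining pin is pressed harder than 25 N on the fixture (contact force between lock_pin and fixture above 25 N).
It fails at once if the bracket is pressed or knocked harder than 30 N on the fixture (leaned on, jammed against a rail or dropped) (contact force between bracket and fixture above 30 N).
It fails at once if the robot pushes on the fixture itself harder than 25 N (contact force between any of the fingers, the arm and fixture above 25 N).
It fails at once if a bystander (bottle, jar, caliper or gauge set) is moved by more than 20 mm (distance of any of alcohol_bottle, swab_jar, caliper, gauge_set from where it was at the start of the episode above 0.02 m).
It also fails if it takes over 72 s, if anything falls off the work surface, if the arm or the gripper's body presses on something with over 40 N, if the wrist force passes 120 N, or if a joint passes its speed limit or range.

## Robot

A 6-joint arm with a two-finger parallel gripper is mounted at the origin on the work surface; the furniture and walls round the work are solid. World frame = base frame: x ahead of the robot, y to its left, z up, the work surface at z = 0. Lengths are in m, angles in rad, forces in N, time in s.
With the tool pointing down it reaches from about 0.35 to 0.975 m from the base axis. Payload 4.9 kg.
Tool frame: the origin (TCP) lies at the very end of the fingers, on their centre line; the grasp point (between the pads) lies 19 mm behind it (pinch_z is the distance from the TCP to the grasp point, in m); z points along the fingers, y is the line along which they close (so a half turn about z gives the same grasp; the last joint's range is limited). The gripper opens to 85 mm and grips with 20 to 120 N. Pads are 22 mm wide; open, the fingers measure 114 mm over their backs; the gripper's body (76 mm by 85 mm) begins 54 mm behind the grasp point. The pads swing forward as they close: fully open they stand 13 mm farther back than shut.
Start: joints at [-1.233, 0.053, 1.613, -0, 1.476, -0.119], TCP at [0.276, -0.561, 0.231] pointing down, gripper open.
Joint ranges: [-3.01, 3.01], [-1.01, 2.22], [0.06, 2.58], [-1.02, 4.17], [0.09, 2.62], [-3.14, 3.14]. Speed limits (rad/s): [2.57, 2.57, 3.14, 3.14, 3.14, 3.14].

## Interface

Orientations are given as a unit quaternion [w, x, y, z].
In Python, from plant import * gives the robot as it stands. The module is installed in compiled form; this text tells all that it offers.
- The arm moves only by the tool play_rows, never from a script. Its arguments are lists of equal length, an entry for each row: "linear": the shift along the world's x, y, z in m, a list of three; "turn": the turn about the world's z in degrees. A call has 1 to 8 rows; each row shifts and turns the commanded pose from where the row before left it; what a row does not reach is not made up. A row lasts 1/8 s, in which the tool goes at most 62.5 mm and 10.7 degrees, less where a joint would pass 70% of its speed; a pose out of reach is approached as far as the arm can. A call is refused whole if a number of a shift passes 0.0625 or a number of a turn 10.7, either way. A call with a gripper value outside its range is refused whole. "hand" is the finger opening in m, from 0 to 0.0854, set as the call begins (left out, the last holds). The fingers move at their own pace and stop on an object; the grip force is fixed at half the most. Time passes only in rows, so rows that do not move let the fingers close. It gives the time, the measured TCP pose, the force, the opening and the grip force at its end, in the units of the state.
- state(): the state, without advancing time (a new reading comes with each control period).
- grab_frame(name): name is "scene" or "top" or "wrist"; returns the picture (384x512x3 uint8, red, green, blue); there is no depth.
- camera_info(name): a dict with "camera_matrix" (3x3 intrinsics, pixels), "origin" and "attitude" of the camera in the world; the wrist camera has in their place "mount" (4x4, takes a point from camera to tool coordinates, whose origin is the TCP and whose axes are the flange's). Camera axes: x right, y down, z forward; pixel columns grow to the right and rows downward; lengths in m; the calibration is good to about 2 mm. A picture is of the moment at which its call begins: read the wrist's pose just before it. camera_info takes no time and is no camera call.
- job_done(): hands the job in; it is judged then, once.
Trained networks look in the newest picture that a camera, given by its name, has taken for a name from the list of things; names that differ only in an ending like _2 or _b are one class to them, and where a whole thing is asked for, a point or a joint stands for the part that bears it (a point fixed in the world has none). Each returns a list of dicts, best first, with "p" (0 to 1); they miss things now and then, are a little off and sometimes report something else, mostly with a low value. They report only what shows in the picture. A call takes as long as a camera call. They do not tell look-alikes from the thing itself.
- trace(camera, thing): "region" (384x512 bool, what is visible of it) and "location" ([column, row] in pixels, amid what is visible of it).
The state is a dict: "time": time; "joint_pos": joint angles; "joint_vel": joint speeds; "joint_efforts": joint torques, N m; "tool_pos": TCP position; "tool_rot": TCP orientation; "contact_force": force on the tool from outside, world axes, zero at the start; "ft_torque": the same for the moment, N m; "gripper_width": opening from 0.0 (shut) to 1.0 (fully open); "grasp_force": force on a finger pad.
Only numpy, scipy, OpenCV 4.12 (cv2) and the standard library are available. Lean on these libraries where they do the work, as an engineer would, in place of code of your own. Each camera call takes 0.05 s, during which the arm holds its last target. There are 200 camera calls.

## Working session

There is one attempt and no reset: what is moved stays moved. The work goes in short steps, Python scripts to look and compute and a tool call to move; the robot and the scene stay as the last step left them, time stands still between calls to the robot, and variables do not carry over. Pictures are saved under pics/ and viewed, at most 10 in all, crops included, and the job is handed in when it is done.

Besides the shell and the picture viewer there is one more tool, called by a JSON object that holds its "method" and its "body", one argument or row to a line. play_rows: Moves the arm, as the interface text tells. Its arguments: {"type":"object","properties":{"linear":{"type":"array","items":{"type":"array","items":{"type":"number"}}},"turn":{"type":"array","items":{"type":"number"}},"hand":{"type":"number"}},"required":["linear","turn"]}

```bash
mkdir -p pics
cat > h.py <<'E'
from plant import *
import numpy as np, cv2
from scipy.spatial.transform import Rotation as R
def q2R(q): return R.from_quat([q[1],q[2],q[3],q[0]]).as_matrix()
def cam(name, st=None):
    c=camera_info(name); K=np.array(c["camera_matrix"])
    if name=="wrist":
        st=st or state(); M=np.array(c["mount"]); T=np.eye(4); T[:3,:3]=q2R(st["tool_rot"]); T[:3,3]=st["tool_pos"]; T=T@M
        return K,T[:3,:3],T[:3,3]
    a=np.array(c["attitude"]); A=a if a.shape==(3,3) else q2R(a)
    return K,A,np.array(c["origin"])
def ray(C,px,z):
    K,A,o=C; d=A@np.linalg.inv(K)@np.array([px[0],px[1],1.]); return o+d*(z-o[2])/d[2]
def proj(C,P):
    K,A,o=C; p=(np.atleast_2d(P)-o)@A@K.T; return p[:,:2]/p[:,2:]
def save(n,im): cv2.imwrite(f"pics/{n}.png",im[:,:,::-1])
E
python3 - <<'E'
from h import *
print(state()); 
for c in("scene","top"):
    save(c+"0",grab_frame(c)); C=cam(c); print(c,C[2].round(3),C[1].round(3).tolist(),C[0][0,0])
    for t in("fixture","bracket_mid","pin_mid","tool_tray","alcohol_bottle","swab_jar","caliper","gauge_set"):
        print(t,[(round(d["p"],2),np.round(d["location"]).tolist(),int(d["region"].sum()),ray(C,d["location"],.03).round(3).tolist()) for d in trace(c,t)])
a=cv2.imread("pics/scene0.png");b=cv2.imread("pics/top0.png");cv2.imwrite("pics/both.png",np.hstack([a,b])[:, :])
E
```

```text
{'time': 0.0, 'joint_pos': array([-1.23300504e+00,  5.33537633e-02,  1.61429292e+00, -2.53585191e-07,
        1.47597251e+00, -1.18978793e-01]), 'joint_vel': array([-9.01173294e-05, -1.32803156e-03, -2.09882718e-04, -2.78143794e-04,
        6.53752370e-04, -1.59625608e-03]), 'joint_efforts': array([ 1.39732951e-03, -3.93679655e+01, -3.70176530e+01, -2.54661904e-05,
        7.12899680e-03,  6.93886079e-06]), 'tool_pos': array([ 0.27546422, -0.56033577,  0.23006557]), 'tool_rot': array([-1.00719715e-03,  9.74032797e-01,  2.26404688e-01, -1.10762407e-04]), 'contact_force': array([ 0.53269565, -0.20591214,  0.15678968]), 'ft_torque': array([ 0.0392649 ,  0.01404292, -0.01003742]), 'grasp_force': 0.0, 'gripper_width': 0.999399586846406}
scene [-0.363 -0.658  0.686] [[0.586, -0.409, 0.7], [-0.81, -0.3, 0.503], [0.004, -0.862, -0.507]] 368.3928173048344
fixture []
bracket_mid [(0.81, [182.0, 183.0], 259, [0.433, 0.244, 0.03])]
pin_mid [(0.79, [287.0, 254.0], 542, [0.322, -0.276, 0.03]), (0.59, [351.0, 237.0], 198, [0.495, -0.387, 0.03]), (0.53, [323.0, 226.0], 212, [0.498, -0.294, 0.03])]
t
[... 394 characters left out ...]
0.008, -0.997, 0.073], [-1.0, -0.007, 0.014], [-0.014, -0.073, -0.997]] 468.64393952405095
fixture []
bracket_mid []
pin_mid [(0.71, [342.0, 248.0], 216, [0.287, -0.315, 0.03]), (0.51, [366.0, 189.0], 105, [0.472, -0.392, 0.03]), (0.47, [310.0, 193.0], 2884, [0.459, -0.218, 0.03]), (0.46, [341.0, 197.0], 81, [0.448, -0.314, 0.03])]
tool_tray [(0.87, [176.0, 193.0], 2602, [0.456, 0.203, 0.03])]
alcohol_bottle [(0.65, [280.0, 136.0], 466, [0.637, -0.122, 0.03])]
swab_jar [(0.51, [315.0, 126.0], 284, [0.673, -0.232, 0.03])]
caliper [(0.96, [346.0, 135.0], 575, [0.644, -0.331, 0.03])]
gauge_set [(0.73, [154.0, 132.0], 510, [0.65, 0.278, 0.03]), (0.16, [310.0, 129.0], 291, [0.663, -0.218, 0.03])]
```

Run:
```python
import cv2,numpy as np
a=cv2.imread("pics/scene0.png")[140:320,140:420];b=cv2.imread("pics/top0.png")[90:290,100:420]
cv2.imwrite("pics/a.png",np.vstack([cv2.resize(b,(640,400),interpolation=3)]))
cv2.imwrite("pics/b.png",cv2.resize(a,(784,504),interpolation=3))
```

```text
(no output)
```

View pics/a.png

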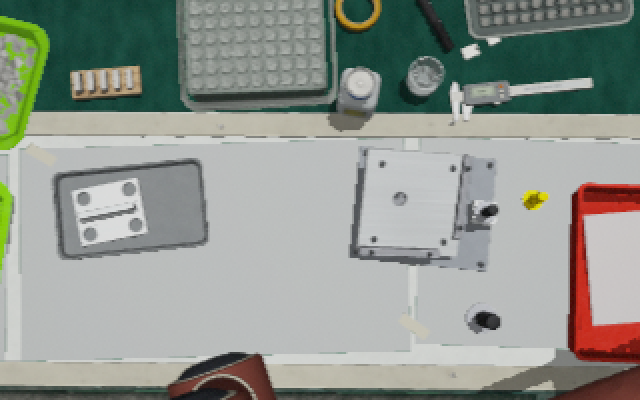

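View pics/b.png

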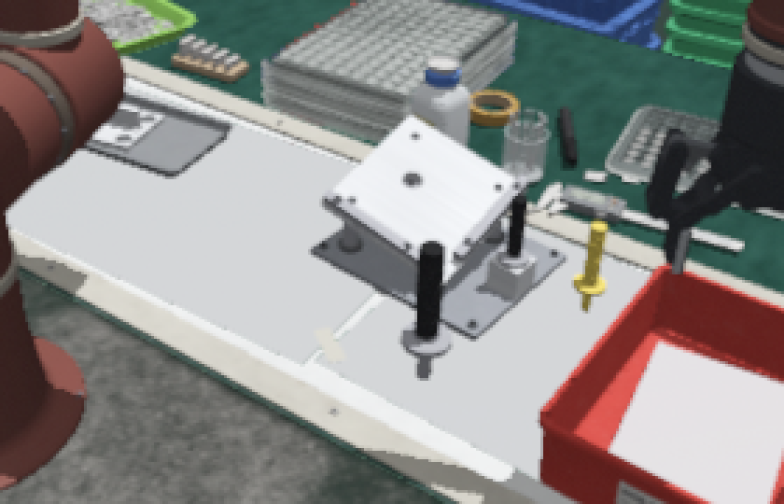

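Run:
```python
from h import *
C=cam("top")
for p,z in(((348.5,169),.01),((342.5,225.5),.01),((275,218.5),.01),((154,196),.03),((129,197),.017),((203,190),.017),((343,196),.12)): print(p,ray(C,p,z).round(3))
st=state(); K,A,o=cam("wrist"); print(A.round(3).tolist(),o.round(3),K[0,0], R.from_matrix(q2R(st["tool_rot"])).as_euler("ZYX",degrees=True))
```

```text
(348.5, 169) [ 0.538 -0.341  0.01 ]
(342.5, 225.5) [ 0.358 -0.321  0.01 ]
(275, 218.5) [ 0.379 -0.108  0.01 ]
(154, 196) [0.446 0.273 0.03 ]
(129, 197) [0.443 0.355 0.017]
(203, 190) [0.467 0.12  0.017]
(343, 196) [ 0.445 -0.304  0.12 ]
[[0.441, -0.865, -0.241], [-0.898, -0.425, -0.117], [-0.001, 0.268, -0.964]] [ 0.337 -0.531  0.374] 273.9575875515641 [2.61727232e+01 1.26691346e-03 1.79997975e+02]
```

{"method": "play_rows", "body": {
  "linear": [
    [0.02,0.04,0.02],
    [0.025,0.045,0.02],
    [0.025,0.045,0.02],
    [0.025,0.045,0.02],
    [0.025,0.045,0.02],
    [0.025,0.045,0.01],
    [0.025,0.045,0.01],
    [0.02,0.04,0]
  ],
  "turn": [7,7.5,7.5,7.5,7.5,7.5,7.5,6]
}}

```text
time: 1.9
tool_pos: [0.4666, -0.2094, 0.3528]
tool_rot: [0.001, 0.741, 0.672, 0.0]
contact_force: [-0.0, -0.8, -0.1]
gripper_width: 0.998
grasp_force: 0.0
```

Run:
```python
from h import *
import pickle
st=state(); im=grab_frame("wrist"); save("w1",im); pickle.dump(st,open("st1.pkl","wb")); print(st["tool_pos"],st["joint_vel"].round(3))
C=cam("wrist",st)
for t in("fixture","pin_mid"): print(t,[(round(d["p"],2),np.round(d["location"]).tolist(),int(d["region"].sum()),ray(C,d["location"],.08).round(3).tolist()) for d in trace("wrist",t)])
```

```text
[ 0.46663435 -0.20938811  0.35284045] [ 0.695  0.007  0.019 -0.003 -0.005 -0.134]
fixture []
pin_mid [(0.92, [152.0, 228.0], 816, [0.284, -0.304, 0.08]), (0.89, [251.0, 219.0], 466, [0.447, -0.306, 0.08]), (0.82, [267.0, 258.0], 378, [0.466, -0.378, 0.08]), (0.75, [376.0, 151.0], 1287, [0.648, -0.214, 0.08])]
```

View pics/w1.png

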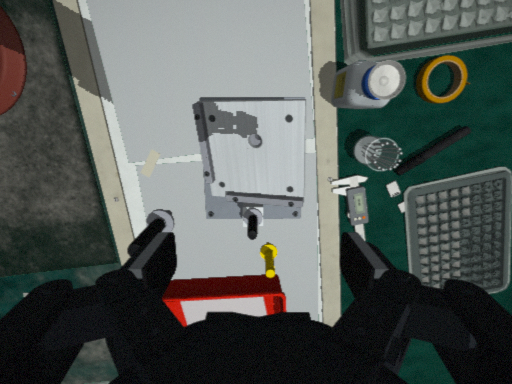

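Run:
```python
from h import *
import pickle
st=state(); im=grab_frame("wrist"); save("w2",im); pickle.dump(st,open("st2.pkl","wb")); print(st["tool_pos"],st["joint_vel"].round(3))
# initial model overlay
C=cam("wrist",st)
c=im[85:235,180:320]; c=cv2.resize(c,None,fx=4,fy=4,interpolation=cv2.INTER_CUBIC)
save("w2c",c)
```

```text
[ 0.46625659 -0.20948177  0.35161746] [-0.048  0.006  0.003 -0.013 -0.002  0.002]
```

View pics/w2c.png

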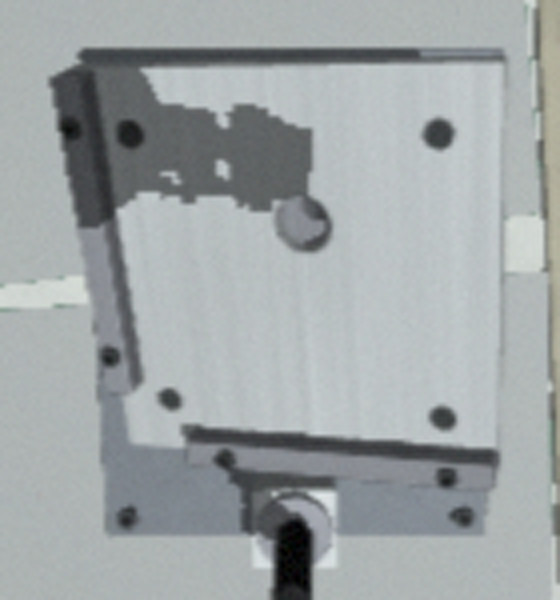

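```bash
cat > fit.py <<'E'
from h import *
import pickle
from scipy.optimize import least_squares
C=cam("wrist",pickle.load(open("st2.pkl","rb")))
P=[((303,223),(6,22,0)),((504,62),(80,80,0)),((498,450),(80,-68,0)),((498,465),(80,-68,14)),((497,487),(80,-80,14)),((187,427),(-48,-68,0)),((187,444),(-48,-68,14)),((143,382),(-68,-48,0)),((122,388),(-68,-48,14)),((101,390),(-80,-48,14)),((52,78),(-80,80,14)),((130,443),(-80,-80,0))]
px=np.array([p for p,_ in P])/4+[180,85]; N=np.array([q for _,q in P])/1000.
mats=[(R.from_euler("y",-16,degrees=True)*R.from_euler("x",13.5,degrees=True)),(R.from_euler("x",13.5,degrees=True)*R.from_euler("y",-16,degrees=True))]
for k,m in enumerate(mats):
    def w(v): return (R.from_euler("z",v[2])*m).apply(N)+[v[0],v[1],.075]
    f=lambda v:(proj(C,w(v))-px).ravel()
    s=least_squares(f,[.458,-.224,-.1],loss="soft_l1"); print(k,s.x.round(4),np.degrees(s.x[2]).round(2),np.abs(s.fun.reshape(-1,2)).round(1).tolist(),s.cost)
    g=lambda v:(proj(C,R.from_euler("xyz",v[3:]).apply(N)+v[:3])-px).ravel()
    s=least_squares(g,[.458,-.224,.075,.23,-.28,-.1]); print(s.x.round(4),np.degrees(s.x[3:]),s.cost)
B=np.array([[105,534],[485,533]])/4+[180,85]
b=[ray(C,p,.01) for p in B]; print(b, np.degrees(np.arctan2(*(b[1]-b[0])[1::-1])))
print([ray(C,np.array(p)/4+[180,85],.044) for p in((250,568),(336,568),(336,488))])
E
python3 fit.py
```

```text
0 [ 0.4594 -0.2015 -0.0961] -5.5 [[0.3, 0.3], [0.1, 0.4], [0.1, 0.4], [1.1, 0.4], [0.9, 1.5], [2.0, 0.6], [1.0, 0.8], [0.5, 0.6], [2.4, 1.7], [1.0, 0.8], [0.8, 0.7], [0.0, 0.1]] 8.062528969791554
[ 0.4595 -0.2014  0.0737  0.2283 -0.2517 -0.0963] [ 13.07848539 -14.42135066  -5.5155048 ] 9.887812896845372
1 [ 0.4594 -0.2015 -0.03  ] -1.72 [[0.3, 0.4], [0.3, 0.2], [0.1, 0.7], [1.0, 0.2], [0.9, 1.3], [2.0, 0.7], [1.0, 0.8], [0.4, 0.6], [2.4, 1.8], [1.0, 0.8], [1.0, 0.5], [0.1, 0.0]] 7.903869492811801
[ 0.4595 -0.2014  0.0737  0.2283 -0.2517 -0.0963] [ 13.07848539 -14.42135066  -5.5155048 ] 9.887812896845372
[array([ 0.35731215, -0.32225661,  0.01      ]), array([ 0.53604313, -0.33948168,  0.01      ])] -5.504838059130234
[array([ 0.42703307, -0.33188479,  0.044     ]), array([ 0.46497385, -0.33564836,  0.044     ]), array([ 0.4684527 , -0.29834294,  0.044     ])]
```

{"method": "play_rows", "body": {
  "linear": [
    [0,0.045,0],
    [-0.002,0.06,0],
    [-0.003,0.06,0],
    [-0.003,0.06,0],
    [-0.003,0.06,0],
    [-0.003,0.06,-0.01],
    [-0.003,0.06,-0.01],
    [-0.003,0.06,-0.01]
  ],
  "turn": [1,2,2,2,2,2,2,0.8]
}}

```text
time: 3.1
tool_pos: [0.4461, 0.2546, 0.321]
tool_rot: [0.0, 0.657, 0.754, 0.0]
contact_force: [0.9, 0.3, -0.0]
gripper_width: 1.002
grasp_force: 0.0
```

{"method": "play_rows", "body": {
  "linear": [
    [0,0.015,-0.03],
    [0,0,-0.04],
    [0,0,0]
  ],
  "turn": [0,0,0]
}}

```text
time: 3.48
tool_pos: [0.4443, 0.2673, 0.2471]
tool_rot: [-0.002, 0.657, 0.754, -0.004]
contact_force: [0.1, 0.5, 0.3]
gripper_width: 1.001
grasp_force: 0.0
```

Run:
```python
from h import *
import pickle
st=state(); im=grab_frame("wrist"); save("w3",im); pickle.dump(st,open("st3.pkl","wb")); print(st["tool_pos"],st["joint_vel"].round(3),R.from_matrix(q2R(st["tool_rot"])).as_euler("ZYX",degrees=True))
C=cam("wrist",st)
for d in trace("wrist","bracket_mid"): print(round(d["p"],2),d["location"],d["region"].sum(),ray(C,d["location"],.02).round(3)); rg=d["region"]; ys,xs=np.where(rg); print(xs.min(),xs.max(),ys.min(),ys.max())
save("w3c",cv2.resize(im[90:290,150:400],None,fx=3,fy=3,interpolation=cv2.INTER_CUBIC))
```

```text
[0.44425518 0.26732146 0.24713453] [-0.005 -0.035 -0.077  0.     0.015 -0.   ] [ 9.78614800e+01  1.41003854e-01 -1.79554100e+02]
0.86 [262.2, 157.7] 4253 [0.447 0.278 0.02 ]
227 295 117 196
```

View pics/w3c.png

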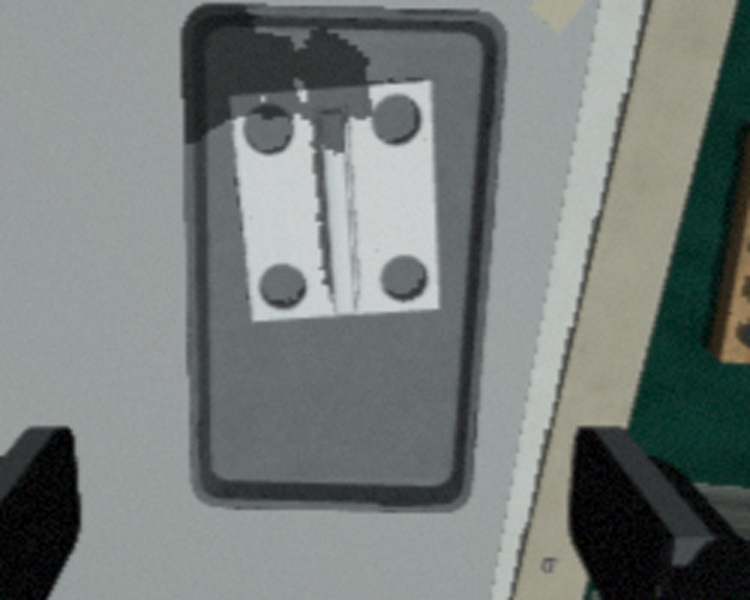

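Run:
```python
from h import *
import pickle
C=cam("wrist",pickle.load(open("st3.pkl","rb")))
P=np.array([(231,95),(432,80),(440,308),(252,322)])/3+[150,90]
w=np.array([ray(C,p,.010) for p in P]); print(w.round(4), w.mean(0))
print([np.linalg.norm(w[i]-w[(i+1)%4]).round(4) for i in range(4)])
for d in (w[0]-w[3],w[1]-w[2]): print(np.degrees(np.arctan2(-d[0],d[1])))
for d in (w[1]-w[0],w[2]-w[3]): print(np.degrees(np.arctan2(d[1],d[0])))
# targets
m=R.from_euler("z",-5.5,degrees=True)*R.from_euler("y",-16,degrees=True)*R.from_euler("x",13.5,degrees=True); o=np.array([.4594,-.2015,.075])
T=lambda *p: (m.apply(np.array(p)/1000)+o).round(4)
print("axes",m.as_matrix().round(3).tolist()); print("home under",T(-23,-15,0),"mid",T(-23,-15,19),"webtop",T(-23,-15,38),"hole",T(6,22,0),T(6,22,8),"pinmid seated",T(6,22,31),"top",T(6,22,84))
g=m.as_matrix()[:,2]; print("a pin",np.degrees(np.arctan2(-g[1],-g[0])))
```

```text
[[0.3938 0.3181 0.01  ]
 [0.482  0.3368 0.01  ]
 [0.504  0.2329 0.01  ]
 [0.4152 0.2133 0.01  ]] [0.44874892 0.27526249 0.01      ]
[np.float64(0.0902), np.float64(0.1062), np.float64(0.0909), np.float64(0.1069)]
11.568294926480194
11.947444344292185
11.986587098175653
12.436875870410685
axes [[0.957, 0.029, -0.289], [-0.092, 0.974, -0.207], [0.276, 0.224, 0.935]]
home under [ 0.437  -0.214   0.0653] mid [ 0.4315 -0.2179  0.0831] webtop [ 0.426  -0.2218  0.1008] hole [ 0.4658 -0.1806  0.0816] [ 0.4635 -0.1823  0.0891] pinmid seated [ 0.4568 -0.187   0.1106] top [ 0.4415 -0.198   0.1601]
a pin 35.55570188495922
```

{"method": "play_rows", "body": {
  "linear": [
    [0.0045,0.008,-0.03],
    [0,0,-0.045],
    [0,0,-0.05],
    [0,0,-0.045],
    [0,0,-0.03],
    [0,0,-0.02],
    [0,0,-0.009],
    [0,0,0]
  ],
  "turn": [4.1,0,0,0,0,0,0,0],
  "hand": 0.04
}}

```text
time: 4.58
tool_pos: [0.4514, 0.2771, 0.0235]
tool_rot: [0.0, 0.629, 0.777, 0.001]
contact_force: [0.1, -0.2, 0.7]
gripper_width: 0.47
grasp_force: 0.0
```

Run:
```python
from h import *
st=state(); im=grab_frame("wrist"); save("w4",im); print(st["tool_pos"],st["contact_force"],R.from_matrix(q2R(st["tool_rot"])).as_euler("ZYX",degrees=True))
```

```text
[0.45139827 0.27711187 0.02348656] [ 0.08366104 -0.2113391   0.68419677] [ 1.02020437e+02 -1.63721907e-02  1.79908468e+02]
```

View pics/w4.png

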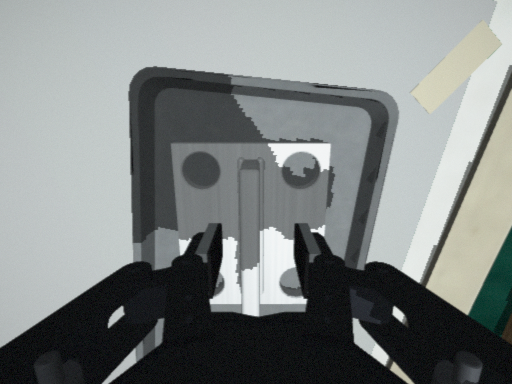

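{"method": "play_rows", "body": {
  "linear": [
    [-0.002,-0.002,-0.003],
    [0,0,0]
  ],
  "turn": [0,0]
}}

```text
time: 4.88
tool_pos: [0.4483, 0.2751, 0.0198]
tool_rot: [0.0, 0.629, 0.778, 0.0]
contact_force: [0.5, -0.6, -0.2]
gripper_width: 0.47
grasp_force: 0.0
```

{"method": "play_rows", "body": {
  "linear": [
    [0,0,0],
    [0,0,0],
    [0,0,0],
    [0,0,0]
  ],
  "turn": [0,0,0,0],
  "hand": 0.0
}}

```text
time: 5.38
tool_pos: [0.4484, 0.2753, 0.0197]
tool_rot: [0.0, 0.629, 0.778, 0.0]
contact_force: [-0.1, -0.8, 3.7]
gripper_width: 0.099
grasp_force: 62.1
```

{"method": "play_rows", "body": {
  "linear": [
    [0,0,0.02],
    [0,0,0.04],
    [0,0,0.05],
    [0,-0.02,0.03],
    [0,-0.04,0],
    [-0.002,-0.05,0],
    [-0.002,-0.055,0],
    [-0.002,-0.055,0]
  ],
  "turn": [0,0,0,0,-2,-2,-2,-2]
}}

```text
time: 6.38
tool_pos: [0.4409, 0.0536, 0.1578]
tool_rot: [-0.001, 0.682, 0.732, -0.001]
contact_force: [1.5, -0.8, -3.6]
gripper_width: 0.104
grasp_force: 61.0
```

{"method": "play_rows", "body": {
  "linear": [
    [-0.002,-0.055,0],
    [-0.002,-0.055,0],
    [-0.002,-0.055,0],
    [0,-0.05,0],
    [0,-0.035,0],
    [0,-0.015,0],
    [0,-0.003,0],
    [0,0,0]
  ],
  "turn": [-2,-2,-1.7,0,0,0,0,0]
}}

```text
time: 7.38
tool_pos: [0.436, -0.2119, 0.1587]
tool_rot: [-0.001, 0.717, 0.697, 0.0]
contact_force: [0.2, 1.1, -3.7]
gripper_width: 0.099
grasp_force: 61.0
```

Run:
```python
from h import *
st=state(); im=grab_frame("wrist"); save("w5",im); print(st["tool_pos"],st["contact_force"],st["ft_torque"],R.from_matrix(q2R(st["tool_rot"])).as_euler("ZYX",degrees=True))
s=grab_frame("scene"); save("s5",np.hstack([cv2.resize(im[100:,80:430],(350,284)),cv2.resize(s[130:280,230:400],(450,397))[:284+0]]) )
```

```text
[ 0.43601123 -0.21186681  0.15872715] [ 0.18103421  1.14035556 -3.7096856 ] [-0.00958665  0.01358058 -0.02070544] [ 8.8420278e+01 -6.2954019e-02 -1.7995314e+02]
```

View pics/s5.png

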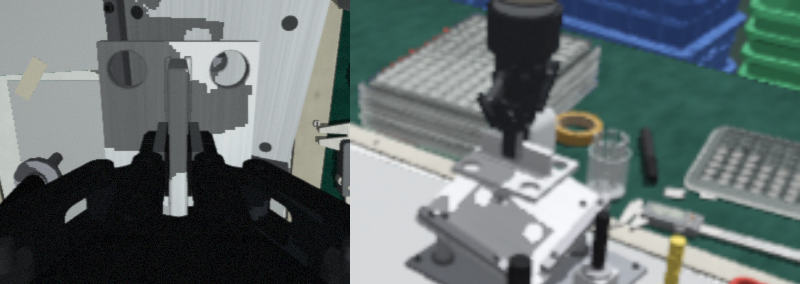

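{"method": "play_rows", "body": {
  "linear": [
    [0.001,-0.001,-0.015],
    [0,0,-0.018],
    [0,0,-0.008],
    [0,0,-0.003],
    [0,0,-0.002]
  ],
  "turn": [0,0,0,0,0]
}}

```text
time: 8.1
tool_pos: [0.4373, -0.214, 0.1133]
tool_rot: [0.0, 0.717, 0.697, 0.0]
contact_force: [0.9, 0.5, -3.4]
gripper_width: 0.1
grasp_force: 60.9
```

{"method": "play_rows", "body": {
  "linear": [
    [0,0,-0.001],
    [0,0,-0.001],
    [0,0,-0.001]
  ],
  "turn": [0,0,0]
}}

```text
time: 8.48
tool_pos: [0.4373, -0.2141, 0.1106]
tool_rot: [0.0, 0.717, 0.697, 0.0]
contact_force: [0.9, -0.3, -3.3]
gripper_width: 0.106
grasp_force: 60.9
```

{"method": "play_rows", "body": {
  "linear": [
    [0,0,-0.001],
    [0,0,-0.001]
  ],
  "turn": [0,0]
}}

```text
time: 8.72
tool_pos: [0.4373, -0.2139, 0.1084]
tool_rot: [0.0, 0.717, 0.697, 0.0]
contact_force: [-0.0, -0.2, -1.5]
gripper_width: 0.1
grasp_force: 61.3
```

{"method": "play_rows", "body": {
  "linear": [
    [0,0,-0.001],
    [0,0,0]
  ],
  "turn": [0,0]
}}

```text
time: 8.98
tool_pos: [0.4374, -0.2141, 0.1079]
tool_rot: [0.0, 0.717, 0.697, 0.0]
contact_force: [-0.6, -0.1, 0.4]
gripper_width: 0.102
grasp_force: 61.7
```

{"method": "play_rows", "body": {
  "linear": [
    [0,0,-0.001],
    [0,0,-0.001]
  ],
  "turn": [0,0]
}}

```text
time: 9.22
tool_pos: [0.4376, -0.2145, 0.1067]
tool_rot: [0.001, 0.717, 0.697, -0.0]
contact_force: [-4.8, -0.5, 8.0]
gripper_width: 0.101
grasp_force: 62.9
```

{"method": "play_rows", "body": {
  "linear": [
    [0,0,-0.001],
    [0,0,-0.001]
  ],
  "turn": [0,0]
}}

```text
time: 9.48
tool_pos: [0.4377, -0.2151, 0.1055]
tool_rot: [0.001, 0.717, 0.697, -0.001]
contact_force: [-7.0, -1.3, 10.4]
gripper_width: 0.106
grasp_force: 63.6
```

{"method": "play_rows", "body": {
  "linear": [
    [0,0,-0.001],
    [0,0,0]
  ],
  "turn": [0,0]
}}

```text
time: 9.72
tool_pos: [0.4376, -0.2155, 0.1047]
tool_rot: [0.001, 0.717, 0.697, -0.001]
contact_force: [-8.1, -2.4, 10.7]
gripper_width: 0.102
grasp_force: 63.6
```

{"method": "play_rows", "body": {
  "linear": [
    [0,0,-0.001],
    [0,0,0]
  ],
  "turn": [0,0]
}}

```text
time: 9.98
tool_pos: [0.4376, -0.2159, 0.1039]
tool_rot: [0.002, 0.717, 0.697, -0.001]
contact_force: [-7.7, -2.8, 10.7]
gripper_width: 0.101
grasp_force: 63.8
```

{"method": "play_rows", "body": {
  "linear": [
    [0,0,-0.001],
    [0,0,-0.001],
    [0,0,-0.001]
  ],
  "turn": [0,0,0]
}}

```text
time: 10.35
tool_pos: [0.4379, -0.2168, 0.1017]
tool_rot: [0.003, 0.717, 0.697, -0.002]
contact_force: [-8.4, -5.8, 12.4]
gripper_width: 0.1
grasp_force: 64.5
```

{"method": "play_rows", "body": {
  "linear": [
    [0,0,-0.001],
    [0,0,-0.001]
  ],
  "turn": [0,0]
}}

```text
time: 10.6
tool_pos: [0.4383, -0.2173, 0.1]
tool_rot: [0.003, 0.717, 0.697, -0.002]
contact_force: [-8.0, -7.6, 12.4]
gripper_width: 0.103
grasp_force: 64.7
```

{"method": "play_rows", "body": {
  "linear": [
    [0,-0.001,-0.001],
    [0,-0.001,-0.001]
  ],
  "turn": [0,0]
}}

```text
time: 10.85
tool_pos: [0.4384, -0.2185, 0.0976]
tool_rot: [0.003, 0.717, 0.697, -0.001]
contact_force: [-6.7, -3.1, 11.4]
gripper_width: 0.096
grasp_force: 65.1
```

Run:
```python
from h import *
st=state(); im=grab_frame("wrist"); print(st["contact_force"],st["ft_torque"])
s=grab_frame("scene"); save("s6",np.hstack([cv2.resize(im[80:300,150:400],(400,352)),cv2.resize(s[170:280,280:390],(352,352),interpolation=2)]) )
```

```text
[-6.74517583 -3.14405901 11.39254322] [0.24701884 0.57396528 0.21952797]
```

View pics/s6.png

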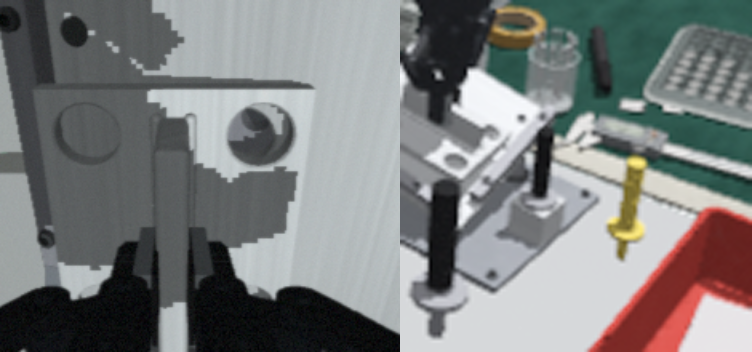

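{"method": "play_rows", "body": {
  "linear": [
    [0.0005,0.002,0.0007],
    [0.0005,0.002,0.0008]
  ],
  "turn": [0,0]
}}

```text
time: 11.2
tool_pos: [0.4394, -0.2151, 0.0989]
tool_rot: [0.004, 0.717, 0.697, -0.001]
contact_force: [-5.0, -6.7, 8.7]
gripper_width: 0.1
grasp_force: 64.6
```

{"method": "play_rows", "body": {
  "linear": [
    [0,0,0],
    [0,0,0]
  ],
  "turn": [0,0],
  "hand": 0.009
}}

```text
time: 11.45
tool_pos: [0.4394, -0.2145, 0.0984]
tool_rot: [0.003, 0.717, 0.697, -0.001]
contact_force: [-4.0, -6.5, 7.3]
gripper_width: 0.111
grasp_force: 40.3
```

{"method": "play_rows", "body": {
  "linear": [
    [0,0,0],
    [0,0,0]
  ],
  "turn": [0,0],
  "hand": 0.0105
}}

```text
time: 11.7
tool_pos: [0.4387, -0.2129, 0.0966]
tool_rot: [0.001, 0.717, 0.697, -0.0]
contact_force: [-1.2, -3.8, 4.3]
gripper_width: 0.124
grasp_force: 14.2
```

{"method": "play_rows", "body": {
  "linear": [
    [0,0,0],
    [0,0,0]
  ],
  "turn": [0,0],
  "hand": 0.0113
}}

```text
time: 11.95
tool_pos: [0.4381, -0.2117, 0.0955]
tool_rot: [-0.0, 0.717, 0.697, -0.0]
contact_force: [-1.5, -1.9, 1.0]
gripper_width: 0.131
grasp_force: 8.4
```

{"method": "play_rows", "body": {
  "linear": [
    [0,0,0],
    [0,0,0]
  ],
  "turn": [0,0],
  "hand": 0.012
}}

```text
time: 12.2
tool_pos: [0.4377, -0.2112, 0.095]
tool_rot: [-0.001, 0.717, 0.697, 0.0]
contact_force: [0.5, 0.1, -2.3]
gripper_width: 0.139
grasp_force: 3.2
```

{"method": "play_rows", "body": {
  "linear": [
    [0,0,-0.001],
    [0,0,-0.001]
  ],
  "turn": [0,0],
  "hand": 0.013
}}

```text
time: 12.45
tool_pos: [0.4378, -0.2116, 0.0935]
tool_rot: [-0.001, 0.717, 0.697, -0.0]
contact_force: [-2.2, 0.7, -0.2]
gripper_width: 0.152
grasp_force: 7.4
```

Gradual release works; continue with lowering and opening in step.

{"method": "play_rows", "body": {
  "linear": [
    [0,0,-0.001],
    [0,0,-0.001]
  ],
  "turn": [0,0],
  "hand": 0.014
}}

```text
time: 12.7
tool_pos: [0.4383, -0.2121, 0.0924]
tool_rot: [0.0, 0.717, 0.697, -0.0]
contact_force: [-3.4, 0.3, 3.5]
gripper_width: 0.164
grasp_force: 2.4
```

{"method": "play_rows", "body": {
  "linear": [
    [0,0,-0.001],
    [0,0,-0.001]
  ],
  "turn": [0,0],
  "hand": 0.015
}}

```text
time: 12.95
tool_pos: [0.4385, -0.212, 0.0898]
tool_rot: [0.0, 0.717, 0.697, 0.0]
contact_force: [-1.2, -0.3, 1.6]
gripper_width: 0.177
grasp_force: 0.5
```

{"method": "play_rows", "body": {
  "linear": [
    [0,0,-0.001],
    [0,0,-0.001]
  ],
  "turn": [0,0],
  "hand": 0.016
}}

```text
time: 13.2
tool_pos: [0.4382, -0.2119, 0.0876]
tool_rot: [-0.0, 0.717, 0.697, 0.0]
contact_force: [-1.0, 0.6, 0.6]
gripper_width: 0.187
grasp_force: 0.2
```

{"method": "play_rows", "body": {
  "linear": [
    [0,0,-0.0005],
    [0,0,0]
  ],
  "turn": [0,0],
  "hand": 0.018
}}

```text
time: 13.45
tool_pos: [0.4381, -0.2119, 0.0872]
tool_rot: [-0.0, 0.717, 0.697, -0.0]
contact_force: [-1.0, -0.6, -0.0]
gripper_width: 0.208
grasp_force: 0.3
```

{"method": "play_rows", "body": {
  "linear": [
    [0,0,0],
    [0,0,0],
    [0,0,0]
  ],
  "turn": [0,0,0],
  "hand": 0.021
}}

```text
time: 13.82
tool_pos: [0.4381, -0.2119, 0.0873]
tool_rot: [-0.0, 0.717, 0.697, -0.0]
contact_force: [-0.1, -1.2, 0.4]
gripper_width: 0.247
grasp_force: 0.3
```

```bash
cat > brk.py <<'E'
from h import *
from scipy.optimize import least_squares
m=R.from_euler("z",-5.5,degrees=True)*R.from_euler("y",-16,degrees=True)*R.from_euler("x",13.5,degrees=True); o=np.array([.4594,-.2015,.075])
def nest(p): return m.apply(np.asarray(p))+o
def sil(C,x,y,t):
    rz=R.from_euler("z",t); msk=np.zeros((384,512),np.uint8)
    for hx,hy,z0,z1 in((.045,.053,0,.008),(.005,.044,.008,.038)):
        P=np.array([[a*hx,b*hy,z] for a in(-1,1) for b in(-1,1) for z in(z0,z1)])
        q=proj(C,nest(rz.apply(P)+[x,y,0])).astype(np.float32)
        cv2.fillConvexPoly(msk,cv2.convexHull(np.round(q*16).astype(np.int32)).reshape(-1,2),1,shift=4)
    for a in(-1,1):
        for b in(-1,1):
            th=np.linspace(0,6.28,24); P=np.c_[a*.029+.011*np.cos(th),b*.037+.011*np.sin(th),th*0+.008]
            # holes left filled: region may include them
    return msk.astype(bool)
E
python3 - <<'E'
from brk import *
st=state(); im=grab_frame("wrist"); save("w7",im); C=cam("wrist",st); print(st["tool_pos"],st["contact_force"])
r=trace("wrist","bracket_mid")
print([(d["p"],d["location"],int(d["region"].sum())) for d in r])
if r:
    rg=r[0]["region"]; np.save("rg7",rg)
    ys,xs=np.where(rg); print(xs.min(),xs.max(),ys.min(),ys.max())
    for c in((-23,-15,0),(-18,-10,0),(-13,-5,0)):
        s=sil(C,c[0]/1e3,c[1]/1e3,0); ys,xs=np.where(s); print(c,xs.min(),xs.max(),ys.min(),(rg&s).sum(),(rg&~s).sum())
E
```

```text
[ 0.43811566 -0.21189755  0.08725609] [-0.14195669 -1.19486547  0.40520303]
[(0.84, [262.1, 204.5], 16649)]
185 354 132 315
(-23, -15, 0) 176 339 141 13370 3279
(-18, -10, 0) 183 351 133 16009 640
(-13, -5, 0) 190 364 126 15880 769
```

{"method": "play_rows", "body": {
  "linear": [
    [0,0,0],
    [0,0,0]
  ],
  "turn": [0,0],
  "hand": 0.025
}}

```text
time: 14.18
tool_pos: [0.4382, -0.2119, 0.0873]
tool_rot: [0.0, 0.717, 0.697, -0.0]
contact_force: [-1.1, -0.9, -0.3]
gripper_width: 0.291
grasp_force: 0.3
```

{"method": "play_rows", "body": {
  "linear": [
    [0,0,0],
    [0,0,0]
  ],
  "turn": [0,0],
  "hand": 0.03
}}

```text
time: 14.42
tool_pos: [0.4382, -0.2119, 0.0873]
tool_rot: [0.0, 0.717, 0.697, -0.0]
contact_force: [-0.8, -0.2, 0.4]
gripper_width: 0.353
grasp_force: 0.2
```

{"method": "play_rows", "body": {
  "linear": [
    [0,0,0],
    [0,0,0],
    [0,0,0]
  ],
  "turn": [0,0,0],
  "hand": 0.036
}}

```text
time: 14.8
tool_pos: [0.4382, -0.2119, 0.0874]
tool_rot: [0.0, 0.717, 0.697, 0.0]
contact_force: [0.2, 0.2, -0.1]
gripper_width: 0.424
grasp_force: 0.0
```

```bash
cat > look.py <<'E'
from brk import *
import sys
st=state(); im=grab_frame("wrist"); save(sys.argv[1],im); C=cam("wrist",st); print(st["tool_pos"],st["contact_force"])
r=trace("wrist","bracket_mid")
rg=r[0]["region"]; ys,xs=np.where(rg); print(r[0]["p"],xs.min(),xs.max(),ys.min(),ys.max())
K=int(sys.argv[2]) if len(sys.argv)>2 else 240
def c(v):
    s=sil(C,v[0],v[1],v[2]); return (s[:K]^rg[:K]).sum()
from scipy.optimize import differential_evolution
q=differential_evolution(c,[(-.03,-.008),(-.022,0),(-.06,.06)],maxiter=30,popsize=10,seed=0); print(q.x.round(4),q.fun)
E
python3 look.py w8
```

```text
[ 0.4382458  -0.21188821  0.08735224] [ 0.20689601  0.17469808 -0.1107613 ]
0.61 174 336 140 314
[-0.0237 -0.0152  0.0004] 2205.0
```

{"method": "play_rows", "body": {
  "linear": [
    [0,0,0.01],
    [0,0,0.03],
    [0,0,0.045],
    [0,-0.01,0.035],
    [0.003,-0.03,0],
    [0.003,-0.035,0],
    [0.003,-0.025,0],
    [0,0,0]
  ],
  "turn": [0,0,-9,-10,-10,-10,-9,-4.7]
}}

```text
time: 15.9
tool_pos: [0.4472, -0.3136, 0.2081]
tool_rot: [0.0, 0.953, 0.304, 0.0]
contact_force: [-0.2, -0.2, 0.0]
gripper_width: 0.423
grasp_force: 0.0
```

{"method": "play_rows", "body": {
  "linear": [
    [0,0,0],
    [0,0,0]
  ],
  "turn": [0,0]
}}

```text
time: 16.15
tool_pos: [0.4472, -0.3117, 0.2077]
tool_rot: [0.0, 0.952, 0.307, 0.0]
contact_force: [0.2, 0.1, -0.4]
gripper_width: 0.424
grasp_force: 0.0
```

Run:
```python
from brk import *
st=state(); im=grab_frame("wrist"); save("w9",im); C=cam("wrist",st); print(st["tool_pos"],R.from_matrix(q2R(st["tool_rot"])).as_euler("ZYX",degrees=True)[0])
for d in trace("wrist","pin_mid"):
    ys,xs=np.where(d["region"]); print(round(d["p"],2),d["location"],len(xs),xs.min(),xs.max(),ys.min(),ys.max(),ray(C,d["location"],.09).round(3))
for z in(.047,.12): print(proj(C,[[.4481,-.314,z]]).round(1))
np.save("im9",im)
r=trace("wrist","bracket_mid"); print([(d["p"],d["location"]) for d in r])
save("w9c",cv2.resize(im[60:300,130:450],None,fx=2,fy=2,interpolation=2))
```

```text
[ 0.44722325 -0.31173608  0.20770098] 35.7534861658939
0.96 [327.7, 201.5] 918 308 346 183 225 [ 0.474 -0.378  0.09 ]
0.69 [260.7, 180.2] 847 247 275 162 202 [ 0.453 -0.311  0.09 ]
0.68 [157.2, 339.4] 469 140 177 258 352 [ 0.228 -0.325  0.09 ]
[[260.1 176.4]]
[[260.8 194.9]]
[(0.85, [168.6, 134.1])]
```

View pics/w9c.png

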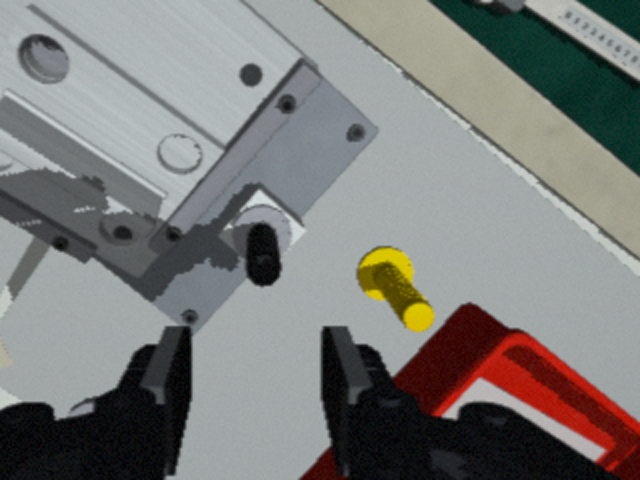

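{"method": "play_rows", "body": {
  "linear": [
    [0.001,-0.002,-0.02],
    [0,0,-0.04],
    [0,0,-0.035],
    [0,0,-0.02],
    [0,0,-0.008],
    [0,0,0],
    [0,0,0]
  ],
  "turn": [0,0,0,0,0,0,0]
}}

```text
time: 17.18
tool_pos: [0.4491, -0.3147, 0.0859]
tool_rot: [0.001, 0.952, 0.306, 0.001]
contact_force: [0.0, 0.4, -0.0]
gripper_width: 0.418
grasp_force: 0.0
```

{"method": "play_rows", "body": {
  "linear": [
    [0,0,0],
    [0,0,0],
    [0,0,0]
  ],
  "turn": [0,0,0],
  "hand": 0.018
}}

```text
time: 17.55
tool_pos: [0.4483, -0.314, 0.0846]
tool_rot: [0.0, 0.952, 0.306, 0.0]
contact_force: [-0.7, 0.4, 0.0]
gripper_width: 0.211
grasp_force: 0.0
```

{"method": "play_rows", "body": {
  "linear": [
    [0,0,0],
    [0,0,0]
  ],
  "turn": [0,0],
  "hand": 0.016
}}

```text
time: 17.8
tool_pos: [0.4483, -0.314, 0.0844]
tool_rot: [0.0, 0.952, 0.306, 0.0]
contact_force: [0.8, 0.0, 0.5]
gripper_width: 0.183
grasp_force: 0.2
```

{"method": "play_rows", "body": {
  "linear": [
    [0,0,0],
    [0,0,0]
  ],
  "turn": [0,0],
  "hand": 0.0142
}}

```text
time: 18.05
tool_pos: [0.4483, -0.3141, 0.0845]
tool_rot: [0.0, 0.952, 0.306, 0.0]
contact_force: [1.2, -0.0, 0.5]
gripper_width: 0.173
grasp_force: 36.6
```

{"method": "play_rows", "body": {
  "linear": [
    [0,0,0.005],
    [0,0,0.007],
    [0,0,0.006]
  ],
  "turn": [0,0,0]
}}

```text
time: 18.42
tool_pos: [0.4481, -0.3138, 0.1028]
tool_rot: [-0.0, 0.952, 0.306, -0.0]
contact_force: [-0.3, -0.9, -0.8]
gripper_width: 0.171
grasp_force: 36.5
```

{"method": "play_rows", "body": {
  "linear": [
    [0,0,0.02],
    [0,0,0.035],
    [0,0,0.03],
    [0.002,0.02,0.012],
    [0.006,0.04,0],
    [0.006,0.04,0],
    [0.0034,0.028,0],
    [0,0.005,0]
  ],
  "turn": [0,0,0,0,0,0,0,0]
}}

```text
time: 19.42
tool_pos: [0.4651, -0.1782, 0.1988]
tool_rot: [-0.001, 0.951, 0.308, -0.0]
contact_force: [-0.6, 0.1, -0.7]
gripper_width: 0.174
grasp_force: 36.6
```

{"method": "play_rows", "body": {
  "linear": [
    [0,0,-0.015],
    [0,0,-0.015],
    [0,0,-0.005],
    [0,0,0],
    [0,0,0]
  ],
  "turn": [0,0,0,0,0]
}}

```text
time: 20.05
tool_pos: [0.4658, -0.1813, 0.1647]
tool_rot: [0.0, 0.952, 0.306, 0.0]
contact_force: [0.4, 0.4, -0.1]
gripper_width: 0.175
grasp_force: 36.6
```

```bash
cat > lk.py <<'E'
from brk import *
import sys
st=state(); im=grab_frame("wrist"); save(sys.argv[1],im); C=cam("wrist",st); print(st["tool_pos"],st["contact_force"],st["grasp_force"])
r=trace("wrist","bracket_mid"); print([(d["p"],d["location"]) for d in r][:2])
for d in trace("wrist","pin_mid")[:2]:
    ys,xs=np.where(d["region"]); print(round(d["p"],2),d["location"],len(xs),xs.min(),xs.max(),ys.min(),ys.max())
h=lambda c,r,z:nest(np.c_[c[0]+r*np.cos(t),c[1]+r*np.sin(t),t*0+z]) 
t=np.linspace(0,2*np.pi,40)
big=cv2.resize(im[60:330,120:400],None,fx=2.2,fy=2.2,interpolation=2).copy()
for z,col in((.008,(255,0,0)),(0,(0,255,0))):
    p=((proj(C,h((.006,.022),.011,z))-[120,60]+.5)*2.2).astype(int); cv2.polylines(big,[p.reshape(-1,1,2)],True,col)
save(sys.argv[1]+"c",big)
E
python3 lk.py w10
```

```text
[ 0.46579109 -0.18134976  0.16466383] [ 0.39062037  0.40651919 -0.09242566] 36.58137023448944
[(0.78, [284.9, 223.4]), (0.69, [278.3, 180.7])]
0.85 [410.0, 281.4] 749 391 441 265 307
0.72 [256.4, 233.3] 3150 234 282 192 287
```

View pics/w10c.png

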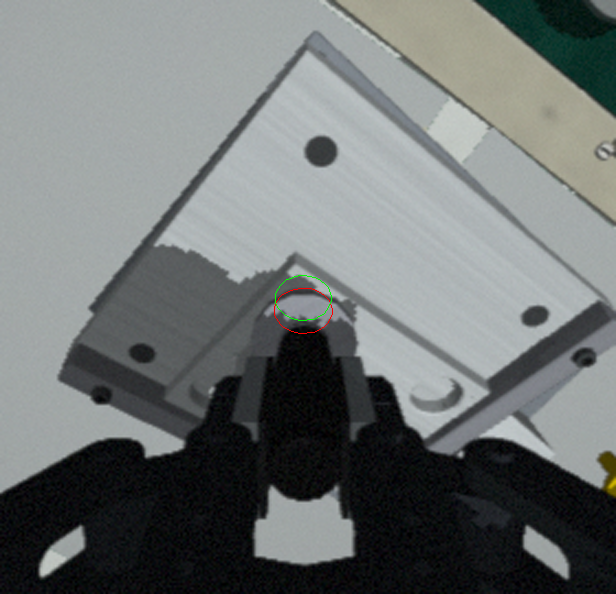

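{"method": "play_rows", "body": {
  "linear": [
    [0,0,-0.003],
    [0,0,-0.003],
    [0,0,-0.003]
  ],
  "turn": [0,0,0]
}}

```text
time: 20.58
tool_pos: [0.4655, -0.1808, 0.155]
tool_rot: [-0.0, 0.952, 0.306, -0.0]
contact_force: [0.2, -0.5, -0.8]
gripper_width: 0.175
grasp_force: 36.6
```

{"method": "play_rows", "body": {
  "linear": [
    [0,0,-0.003],
    [0,0,-0.003],
    [0,0,-0.002],
    [0,0,0]
  ],
  "turn": [0,0,0,0]
}}

```text
time: 21.08
tool_pos: [0.4655, -0.1808, 0.1471]
tool_rot: [-0.0, 0.952, 0.306, -0.0]
contact_force: [0.4, 0.4, -1.2]
gripper_width: 0.169
grasp_force: 36.6
```

{"method": "play_rows", "body": {
  "linear": [
    [-0.0016,-0.0012,0],
    [-0.0012,-0.0009,0]
  ],
  "turn": [0,0]
}}

```text
time: 21.32
tool_pos: [0.4627, -0.1831, 0.1475]
tool_rot: [0.0, 0.952, 0.306, 0.0]
contact_force: [0.2, 0.4, -0.8]
gripper_width: 0.175
grasp_force: 36.6
```

{"method": "play_rows", "body": {
  "linear": [
    [-0.0008,-0.0006,0],
    [-0.0008,-0.0006,0]
  ],
  "turn": [0,0]
}}

```text
time: 21.58
tool_pos: [0.4612, -0.1842, 0.1474]
tool_rot: [0.0, 0.952, 0.306, 0.0]
contact_force: [0.2, 0.4, 0.0]
gripper_width: 0.175
grasp_force: 36.6
```

{"method": "play_rows", "body": {
  "linear": [
    [-0.0008,-0.0006,0],
    [-0.0008,-0.0006,0]
  ],
  "turn": [0,0]
}}

```text
time: 21.82
tool_pos: [0.4601, -0.185, 0.1474]
tool_rot: [-0.0, 0.952, 0.306, 0.001]
contact_force: [2.9, 2.1, -1.4]
gripper_width: 0.172
grasp_force: 36.5
```

{"method": "play_rows", "body": {
  "linear": [
    [-0.0008,-0.0006,0],
    [-0.0008,-0.0006,0]
  ],
  "turn": [0,0]
}}

```text
time: 22.08
tool_pos: [0.4587, -0.1861, 0.1476]
tool_rot: [-0.0, 0.952, 0.306, 0.001]
contact_force: [4.7, 3.1, -1.0]
gripper_width: 0.174
grasp_force: 36.6
```

{"method": "play_rows", "body": {
  "linear": [
    [-0.0008,-0.0006,0],
    [-0.0008,-0.0006,0]
  ],
  "turn": [0,0]
}}

```text
time: 22.32
tool_pos: [0.4568, -0.1875, 0.1477]
tool_rot: [-0.0, 0.952, 0.306, 0.001]
contact_force: [3.4, 3.9, 0.5]
gripper_width: 0.178
grasp_force: 36.6
```

{"method": "play_rows", "body": {
  "linear": [
    [-0.0008,-0.0006,0],
    [-0.0008,-0.0006,0]
  ],
  "turn": [0,0]
}}

```text
time: 22.58
tool_pos: [0.455, -0.1889, 0.1476]
tool_rot: [-0.0, 0.952, 0.306, 0.0]
contact_force: [3.7, 4.3, -0.1]
gripper_width: 0.176
grasp_force: 36.6
```

{"method": "play_rows", "body": {
  "linear": [
    [-0.0016,-0.0012,-0.0002],
    [-0.0016,-0.0012,-0.0003],
    [-0.0016,-0.0012,-0.0004]
  ],
  "turn": [0,0,0]
}}

```text
time: 22.95
tool_pos: [0.4501, -0.1928, 0.147]
tool_rot: [0.0, 0.952, 0.306, 0.0]
contact_force: [2.7, 4.1, 3.7]
gripper_width: 0.171
grasp_force: 37.1
```

{"method": "play_rows", "body": {
  "linear": [
    [-0.0016,-0.0012,-0.0004],
    [-0.0016,-0.0012,-0.0005],
    [-0.0016,-0.0012,-0.0005]
  ],
  "turn": [0,0,0]
}}

```text
time: 23.32
tool_pos: [0.4452, -0.1965, 0.1454]
tool_rot: [0.0, 0.952, 0.306, 0.0]
contact_force: [3.1, 3.4, 3.9]
gripper_width: 0.172
grasp_force: 37.3
```

{"method": "play_rows", "body": {
  "linear": [
    [-0.0016,-0.0012,-0.0006],
    [-0.0016,-0.0012,-0.0007],
    [-0.0016,-0.0012,-0.0007]
  ],
  "turn": [0,0,0]
}}

```text
time: 23.7
tool_pos: [0.4402, -0.2, 0.1428]
tool_rot: [0.0, 0.952, 0.306, -0.0]
contact_force: [2.5, 2.5, 2.0]
gripper_width: 0.174
grasp_force: 37.2
```

{"method": "play_rows", "body": {
  "linear": [
    [-0.0012,-0.0009,-0.0005],
    [-0.0012,-0.0009,-0.0006]
  ],
  "turn": [0,0]
}}

```text
time: 23.95
tool_pos: [0.4378, -0.2017, 0.1418]
tool_rot: [-0.0, 0.952, 0.306, -0.0]
contact_force: [2.6, 2.4, 3.7]
gripper_width: 0.178
grasp_force: 37.4
```

{"method": "play_rows", "body": {
  "linear": [
    [-0.0012,-0.0009,-0.0006],
    [-0.0008,-0.0006,-0.0004]
  ],
  "turn": [0,0]
}}

```text
time: 24.2
tool_pos: [0.4358, -0.2032, 0.1409]
tool_rot: [-0.0, 0.952, 0.306, -0.0]
contact_force: [3.2, 2.5, 3.8]
gripper_width: 0.174
grasp_force: 37.6
```

```bash
cat > pin.py <<'E'
from brk import *
import sys
st=state(); im=grab_frame("wrist"); C=cam("wrist",st); print(st["tool_pos"],st["contact_force"].round(1),st["ft_torque"].round(3))
save(sys.argv[1],im)
# handle silhouette in wrist: dark px; use trace
rs=[d for d in trace("wrist","pin_mid") if abs(d["location"][0]-256)<40]
for cn in("scene","top"):
    i2=grab_frame(cn); save(sys.argv[1]+cn,i2); c2=cam(cn)
    for d in trace(cn,"pin_mid"):
        ys,xs=np.where(d["region"]); print(cn,round(d["p"],2),np.round(d["location"]),len(xs),xs.min(),xs.max(),ys.min(),ys.max())
        
for d in rs:
    rg=d["region"]; ys,xs=np.where(rg); print(round(d["p"],2),d["location"],len(xs),xs.min(),xs.max(),ys.min(),ys.max())
    print([(int(y),int(xs[ys==y].min()),int(xs[ys==y].max())) for y in range(ys.min(),ys.max()+1,5)])
E
python3 pin.py p1
```

```text
[ 0.43584767 -0.20315106  0.14090776] [3.2 2.5 3.8] [ 0.782 -0.727 -0.018]
scene 0.75 [288. 253.] 577 282 301 225 275
scene 0.56 [349. 239.] 189 345 355 221 249
scene 0.47 [286. 198.] 162 282 293 182 204
scene 0.45 [290. 215.] 663 271 311 202 231
top 0.53 [369. 189.] 103 361 373 185 194
0.76 [255.2, 215.5] 4136 233 281 159 288
[(159, 255, 259), (164, 251, 264), (169, 241, 274), (174, 237, 279), (179, 235, 280), (184, 234, 281), (189, 233, 281), (194, 235, 280), (199, 237, 278), (204, 243, 273), (209, 245, 271), (214, 245, 271), (219, 244, 271), (224, 244, 271), (229, 245, 271), (234, 244, 271), (239, 244, 271), (244, 244, 272), (249, 244, 272), (254, 243, 273), (259, 242, 273), (264, 243, 273), (269, 243, 273), (274, 242, 274), (279, 243, 273), (284, 246, 269)]
```

```bash
cat > pinfit.py <<'E'
from brk import *
from scipy.optimize import differential_evolution
import sys
def pinsil(C,c,ax):
    ax=ax/np.linalg.norm(ax); u=np.cross(ax,[0,1,0]); u/=np.linalg.norm(u); v=np.cross(ax,u); t=np.linspace(0,2*np.pi,33)
    msk=np.zeros((384,512),np.uint8)
    for r,z0,z1 in((.017,-.023,-.017),(.008,-.017,.053)):
        P=np.vstack([c+ax*z+r*(np.cos(t)[:,None]*u+np.sin(t)[:,None]*v) for z in(z0,z1)])
        cv2.fillConvexPoly(msk,cv2.convexHull(np.round(proj(C,P)*16).astype(np.int32)).reshape(-1,2),1,shift=4)
    return msk.astype(bool)
def run(n):
    st=state(); im=grab_frame("wrist"); save(n,im); C=cam("wrist",st); T=q2R(st["tool_rot"]); p=np.array(st["tool_pos"])
    print(p.round(4),st["contact_force"].round(1),st["ft_torque"].round(3),round(st["grasp_force"],1),st["time"])
    rs=[d for d in trace("wrist","pin_mid") if abs(d["location"][0]-256)<45]
    rg=rs[0]["region"]; rows=np.where(rg.sum(1)>25)[0]; top=rows.min()
    X,Y=T[:,0],T[:,1]
    def pose(v):
        ax=np.array([0,0,1])*np.cos(v[2])-X*np.sin(v[2])+Y*v[4]
        return p+X*v[0]+Y*v[3]+np.array([0,0,v[1]]),ax/np.linalg.norm(ax)
    def cost(v):
        s=pinsil(C,*pose(v)); r0=max(top-3,0); d=s[r0:]^rg[r0:]; return d.sum()+s[:r0].sum()
    q=differential_evolution(cost,[(-.02,.06),(-.06,.03),(-.1,.6),(-.004,.004),(-.08,.08)],popsize=12,maxiter=60,seed=1)
    c,ax=pose(q.x); nc=m.inv().apply(c-o); na=m.inv().apply(ax); tip=m.inv().apply(c-.053*ax-o)
    print("fit",q.x.round(4),"deg",np.degrees(q.x[2]).round(1),"cost",q.fun,rg.sum()); print("mid nest",(nc*1e3).round(1),"axis nest",na.round(3),"tip nest",(tip*1e3).round(1))
if __name__=="__main__": run(sys.argv[1])
E
python3 pinfit.py p2
```

```text
[ 0.4359 -0.2031  0.1409] [2.8 3.2 3.3] [ 0.788 -0.696 -0.019] 37.6 24.5
fit [ 1.200e-02 -2.170e-02  3.773e-01 -2.000e-04 -3.100e-03] deg 21.6 cost 120.0 4320
mid nest [-1.6 14.9 44.2] axis nest [-0.012 -0.007  1.   ] tip nest [-0.9 15.3 -8.8]
```

{"method": "play_rows", "body": {
  "linear": [
    [-0.0003,-0.0002,0.001],
    [0.0015,0.0011,0.0007],
    [0.0015,0.0011,0.0007],
    [0.0015,0.0012,0.0007],
    [0,0,0]
  ],
  "turn": [0,0,0,0,0]
}}

```text
time: 25.22
tool_pos: [0.4399, -0.1999, 0.1438]
tool_rot: [-0.0, 0.952, 0.306, -0.001]
contact_force: [0.1, 0.0, -0.2]
gripper_width: 0.175
grasp_force: 37.2
```

```bash
python3 pinfit.py p3
```

```text
[ 0.4399 -0.1999  0.1438] [ 0.1  0.  -0.2] [-0.034  0.013 -0.03 ] 37.2 25.225
fit [ 0.0113 -0.0221  0.3713 -0.0004 -0.0011] deg 21.3 cost 115.0 4321
mid nest [ 1.9 18.4 44.9] axis nest [-0.006 -0.005  1.   ] tip nest [ 2.2 18.6 -8.1]
```

{"method": "play_rows", "body": {
  "linear": [
    [0.0003,0.0002,-0.0009],
    [0.0003,0.0002,-0.0009],
    [0,0,0]
  ],
  "turn": [0,0,0]
}}

```text
time: 25.7
tool_pos: [0.4407, -0.1995, 0.1421]
tool_rot: [-0.0, 0.952, 0.306, -0.0]
contact_force: [-0.5, 0.6, -0.9]
gripper_width: 0.179
grasp_force: 37.2
```

{"method": "play_rows", "body": {
  "linear": [
    [0.0003,0.0002,-0.0009],
    [0,0,0]
  ],
  "turn": [0,0]
}}

```text
time: 25.95
tool_pos: [0.441, -0.1993, 0.1412]
tool_rot: [-0.0, 0.952, 0.306, -0.0]
contact_force: [0.4, 0.6, -0.4]
gripper_width: 0.177
grasp_force: 37.2
```

{"method": "play_rows", "body": {
  "linear": [
    [0.0003,0.0002,-0.0009],
    [0,0,0]
  ],
  "turn": [0,0]
}}

```text
time: 26.2
tool_pos: [0.4413, -0.199, 0.1403]
tool_rot: [-0.0, 0.952, 0.306, -0.0]
contact_force: [0.6, 0.1, -0.7]
gripper_width: 0.176
grasp_force: 37.2
```

{"method": "play_rows", "body": {
  "linear": [
    [0.0003,0.0002,-0.0009],
    [0,0,0]
  ],
  "turn": [0,0]
}}

```text
time: 26.45
tool_pos: [0.4416, -0.1989, 0.1394]
tool_rot: [-0.0, 0.952, 0.306, -0.0]
contact_force: [-0.6, 0.4, -1.1]
gripper_width: 0.174
grasp_force: 37.2
```

{"method": "play_rows", "body": {
  "linear": [
    [0.0003,0.0002,-0.0009],
    [0,0,0]
  ],
  "turn": [0,0]
}}

```text
time: 26.7
tool_pos: [0.4419, -0.1987, 0.1385]
tool_rot: [-0.0, 0.952, 0.306, -0.0]
contact_force: [-0.4, 0.0, -0.6]
gripper_width: 0.177
grasp_force: 37.2
```

{"method": "play_rows", "body": {
  "linear": [
    [0.0003,0.0002,-0.0009],
    [0,0,0]
  ],
  "turn": [0,0]
}}

```text
time: 26.95
tool_pos: [0.4423, -0.1985, 0.1376]
tool_rot: [-0.0, 0.952, 0.306, -0.0]
contact_force: [0.0, 0.1, -1.0]
gripper_width: 0.175
grasp_force: 37.2
```

{"method": "play_rows", "body": {
  "linear": [
    [0.0003,0.0002,-0.0009],
    [0,0,0]
  ],
  "turn": [0,0]
}}

```text
time: 27.2
tool_pos: [0.4425, -0.1983, 0.1367]
tool_rot: [-0.0, 0.952, 0.306, -0.0]
contact_force: [-0.7, -0.0, -1.3]
gripper_width: 0.173
grasp_force: 37.2
```

{"method": "play_rows", "body": {
  "linear": [
    [0.0003,0.0002,-0.0009],
    [0,0,0]
  ],
  "turn": [0,0]
}}

```text
time: 27.45
tool_pos: [0.4429, -0.1984, 0.1364]
tool_rot: [0.0, 0.952, 0.306, -0.0]
contact_force: [-1.7, -0.8, 2.9]
gripper_width: 0.175
grasp_force: 37.5
```

```bash
python3 pinfit.py p4; python3 -c "
import numpy as np
from h import *
for d in trace('wrist','bracket_mid'): 
    ys,xs=np.where(d['region']); print(d['p'],xs.min(),xs.max(),ys.min(),ys.max())"
```

```text
[ 0.4429 -0.1984  0.1364] [-1.7 -0.8  2.9] [-0.044  0.415  0.033] 37.5 27.45
fit [ 0.0116 -0.0216  0.3719 -0.0006  0.0032] deg 21.3 cost 68.0 4276
mid nest [ 2.9 18.8 37.2] axis nest [-0.004 -0.008  1.   ] tip nest [  3.1  19.2 -15.8]
0.95 184 354 143 261
0.3 232 282 162 289
```

{"method": "play_rows", "body": {
  "linear": [
    [0.001,-0.0001,0.0004],
    [0.001,-0.0001,0.0003],
    [0,0,0]
  ],
  "turn": [0,0,0]
}}

```text
time: 27.98
tool_pos: [0.4444, -0.1985, 0.1367]
tool_rot: [-0.0, 0.952, 0.306, -0.001]
contact_force: [-6.0, -1.3, 5.8]
gripper_width: 0.178
grasp_force: 37.9
```

{"method": "play_rows", "body": {
  "linear": [
    [0,0.0011,0.0002],
    [0,0.0011,0.0003],
    [0,0,0]
  ],
  "turn": [0,0,0]
}}

```text
time: 28.35
tool_pos: [0.4448, -0.1969, 0.1372]
tool_rot: [0.001, 0.952, 0.306, -0.0]
contact_force: [-3.5, -4.0, 3.3]
gripper_width: 0.176
grasp_force: 37.5
```

{"method": "play_rows", "body": {
  "linear": [
    [-0.001,0.0001,-0.0003],
    [-0.001,0.0001,-0.0003],
    [0,0,0]
  ],
  "turn": [0,0,0]
}}

```text
time: 28.72
tool_pos: [0.4434, -0.1963, 0.1369]
tool_rot: [0.001, 0.952, 0.306, 0.001]
contact_force: [-0.3, -4.6, 2.8]
gripper_width: 0.173
grasp_force: 37.6
```

{"method": "play_rows", "body": {
  "linear": [
    [0,-0.0011,-0.0002],
    [0,0,0]
  ],
  "turn": [0,0]
}}

```text
time: 28.98
tool_pos: [0.4432, -0.1968, 0.1367]
tool_rot: [-0.0, 0.952, 0.306, 0.0]
contact_force: [-1.3, -2.0, 5.2]
gripper_width: 0.174
grasp_force: 37.9
```

{"method": "play_rows", "body": {
  "linear": [
    [0.0003,0.0002,-0.0009],
    [0,0,0]
  ],
  "turn": [0,0]
}}

```text
time: 29.22
tool_pos: [0.4435, -0.1969, 0.1366]
tool_rot: [0.0, 0.952, 0.306, 0.0]
contact_force: [-2.7, -3.3, 8.4]
gripper_width: 0.177
grasp_force: 38.3
```

{"method": "play_rows", "body": {
  "linear": [
    [-0.0007,-0.0005,0.0022],
    [0.0022,-0.0008,0.0005],
    [0.0003,0.0002,-0.0011],
    [0,0,0]
  ],
  "turn": [0,0,0,0]
}}

```text
time: 29.72
tool_pos: [0.4444, -0.1977, 0.1368]
tool_rot: [-0.001, 0.952, 0.306, -0.001]
contact_force: [-4.2, -0.8, 4.6]
gripper_width: 0.179
grasp_force: 37.7
```

{"method": "play_rows", "body": {
  "linear": [
    [-0.0003,-0.0002,0.0011],
    [0.0001,0.0022,0.0005],
    [0.0003,0.0002,-0.0011],
    [0,0,0]
  ],
  "turn": [0,0,0,0]
}}

```text
time: 30.22
tool_pos: [0.4452, -0.1955, 0.1374]
tool_rot: [-0.0, 0.952, 0.306, 0.0]
contact_force: [0.2, -0.5, -0.7]
gripper_width: 0.179
grasp_force: 37.2
```

{"method": "play_rows", "body": {
  "linear": [
    [-0.0003,-0.0002,0.0011],
    [-0.0022,0.0002,-0.0006],
    [0.0003,0.0002,-0.0011],
    [0,0,0]
  ],
  "turn": [0,0,0,0]
}}

```text
time: 30.72
tool_pos: [0.4427, -0.1956, 0.137]
tool_rot: [-0.0, 0.952, 0.306, -0.0]
contact_force: [-1.5, -0.5, 1.3]
gripper_width: 0.175
grasp_force: 37.4
```

{"method": "play_rows", "body": {
  "linear": [
    [-0.0003,-0.0002,0.0011],
    [0.0022,-0.0002,0.0006],
    [0.0003,0.0002,-0.0011],
    [0,0,0]
  ],
  "turn": [0,0,0,0]
}}

```text
time: 31.22
tool_pos: [0.4452, -0.1957, 0.1375]
tool_rot: [0.0, 0.952, 0.306, 0.0]
contact_force: [1.1, 0.3, -1.5]
gripper_width: 0.178
grasp_force: 37.2
```

{"method": "play_rows", "body": {
  "linear": [
    [0.0003,0.0002,-0.0009],
    [0,0,0]
  ],
  "turn": [0,0]
}}

```text
time: 31.48
tool_pos: [0.4456, -0.1957, 0.1371]
tool_rot: [0.0, 0.952, 0.306, 0.0]
contact_force: [-1.9, 0.1, 1.2]
gripper_width: 0.176
grasp_force: 37.3
```

{"method": "play_rows", "body": {
  "linear": [
    [0.0003,0.0002,-0.0009],
    [0,0,0]
  ],
  "turn": [0,0]
}}

```text
time: 31.72
tool_pos: [0.4461, -0.1957, 0.1365]
tool_rot: [0.001, 0.952, 0.306, 0.0]
contact_force: [-2.1, 0.2, 4.1]
gripper_width: 0.174
grasp_force: 37.6
```

{"method": "play_rows", "body": {
  "linear": [
    [-0.0004,0.0008,0.0001],
    [0,0,0]
  ],
  "turn": [0,0]
}}

```text
time: 31.98
tool_pos: [0.445, -0.1941, 0.135]
tool_rot: [-0.0, 0.952, 0.306, -0.0]
contact_force: [1.0, -1.1, -0.1]
gripper_width: 0.176
grasp_force: 37.2
```

{"method": "play_rows", "body": {
  "linear": [
    [0.0003,0.0002,-0.0009],
    [0,0,0]
  ],
  "turn": [0,0]
}}

```text
time: 32.22
tool_pos: [0.4453, -0.194, 0.1342]
tool_rot: [-0.001, 0.952, 0.306, -0.0]
contact_force: [0.4, -0.4, -0.9]
gripper_width: 0.177
grasp_force: 37.1
```

{"method": "play_rows", "body": {
  "linear": [
    [0.0003,0.0002,-0.0009],
    [0.0003,0.0002,-0.0009],
    [0,0,0]
  ],
  "turn": [0,0,0]
}}

```text
time: 32.6
tool_pos: [0.446, -0.1938, 0.1328]
tool_rot: [-0.0, 0.952, 0.306, -0.0]
contact_force: [-0.1, -0.9, -0.8]
gripper_width: 0.171
grasp_force: 37.1
```

{"method": "play_rows", "body": {
  "linear": [
    [0.0003,0.0002,-0.0009],
    [0.0003,0.0002,-0.0009],
    [0,0,0]
  ],
  "turn": [0,0,0]
}}

```text
time: 32.98
tool_pos: [0.4467, -0.1935, 0.1312]
tool_rot: [-0.0, 0.952, 0.306, -0.0]
contact_force: [-0.3, -0.1, -1.3]
gripper_width: 0.173
grasp_force: 37.1
```

{"method": "play_rows", "body": {
  "linear": [
    [0.0003,0.0002,-0.0009],
    [0.0003,0.0002,-0.0009],
    [0,0,0]
  ],
  "turn": [0,0,0]
}}

```text
time: 33.35
tool_pos: [0.4473, -0.193, 0.1294]
tool_rot: [-0.0, 0.952, 0.306, -0.0]
contact_force: [-1.1, -0.4, -1.6]
gripper_width: 0.172
grasp_force: 37.1
```

{"method": "play_rows", "body": {
  "linear": [
    [0.0003,0.0002,-0.0009],
    [0,0,0]
  ],
  "turn": [0,0]
}}

```text
time: 33.6
tool_pos: [0.4476, -0.1928, 0.1285]
tool_rot: [-0.0, 0.952, 0.306, -0.0]
contact_force: [-0.2, 0.2, -1.1]
gripper_width: 0.174
grasp_force: 37.1
```

{"method": "play_rows", "body": {
  "linear": [
    [0.0003,0.0002,-0.0009],
    [0,0,0]
  ],
  "turn": [0,0]
}}

```text
time: 33.85
tool_pos: [0.448, -0.1928, 0.1278]
tool_rot: [0.0, 0.952, 0.306, 0.0]
contact_force: [-0.2, -0.1, 0.4]
gripper_width: 0.172
grasp_force: 37.2
```

```bash
python3 pinfit.py p5
```

```text
[ 0.448  -0.1928  0.1278] [-0.2 -0.1  0.4] [-0.092  0.058  0.023] 37.2 33.85
fit [ 0.0112 -0.022   0.3649 -0.0004  0.0008] deg 20.9 cost 100.0 4225
mid nest [ 4.7 22.  26.3] axis nest [-0.    -0.002  1.   ] tip nest [  4.7  22.1 -26.7]
```

{"method": "play_rows", "body": {
  "linear": [
    [0.0001,0.0001,-0.0004],
    [0,0,0]
  ],
  "turn": [0,0]
}}

```text
time: 34.2
tool_pos: [0.4481, -0.1928, 0.1277]
tool_rot: [0.0, 0.952, 0.306, -0.0]
contact_force: [-3.6, 0.6, 2.3]
gripper_width: 0.172
grasp_force: 37.5
```

{"method": "play_rows", "body": {
  "linear": [
    [0,0,0],
    [0,0,0]
  ],
  "turn": [0,0],
  "hand": 0.0155
}}

```text
time: 34.45
tool_pos: [0.4481, -0.1928, 0.1276]
tool_rot: [0.0, 0.952, 0.306, -0.0]
contact_force: [-1.5, -0.8, 3.5]
gripper_width: 0.178
grasp_force: 13.6
```

{"method": "play_rows", "body": {
  "linear": [
    [0,0,0],
    [0,0,0],
    [0,0,0]
  ],
  "turn": [0,0,0],
  "hand": 0.018
}}

```text
time: 34.83
tool_pos: [0.448, -0.1924, 0.127]
tool_rot: [-0.0, 0.952, 0.306, 0.0]
contact_force: [0.5, 0.6, 0.6]
gripper_width: 0.207
grasp_force: 0.0
```

{"method": "play_rows", "body": {
  "linear": [
    [0,0,0],
    [0,0,0],
    [0,0,0]
  ],
  "turn": [0,0,0],
  "hand": 0.035
}}

```text
time: 35.2
tool_pos: [0.4481, -0.1926, 0.1273]
tool_rot: [-0.0, 0.952, 0.306, 0.0]
contact_force: [-0.3, -0.5, -0.5]
gripper_width: 0.409
grasp_force: 0.0
```

```bash
python3 pinfit.py p6
```

```text
[ 0.4481 -0.1926  0.1273] [-0.3 -0.5 -0.5] [-0.023  0.007 -0.001] 0.0 35.2
fit [ 0.0109 -0.0188  0.3612 -0.0005  0.012 ] deg 20.7 cost 112.0 4348
mid nest [ 5.1 22.7 28.9] axis nest [ 0.01  -0.008  1.   ] tip nest [  4.6  23.1 -24.1]
```

{"method": "play_rows", "body": {
  "linear": [
    [0,0,0.005],
    [0,0,0.015],
    [0,0,0.03],
    [0,0,0.04],
    [0,0,0.03],
    [0,0,0],
    [0,0,0]
  ],
  "turn": [0,0,0,0,0,0,0]
}}

```text
time: 36.17
tool_pos: [0.4479, -0.1925, 0.247]
tool_rot: [-0.0, 0.952, 0.306, -0.0]
contact_force: [-0.7, -0.1, -0.6]
gripper_width: 0.41
grasp_force: 0.0
```

```bash
sed -i 's/(-.02,.06),(-.06,.03)/(-.04,.06),(-.2,.03)/' pinfit.py; python3 pinfit.py p7; python3 look.py p8 384
```

```text
[ 0.4479 -0.1925  0.247 ] [-0.7 -0.1 -0.6] [ 0.034 -0.019 -0.008] 0.0 36.175
fit [ 9.400e-03 -1.500e-01  3.834e-01 -2.000e-04  7.900e-03] deg 22.0 cost 48.0 1307
mid nest [ 0.9 19.1 18.7] axis nest [-0.01  -0.019  1.   ] tip nest [  1.4  20.1 -34.3]
[ 0.44742039 -0.19218056  0.24580479] [ 0.24389212 -0.13670176  0.95894092]
0.78 211 324 140 232
[-0.0242 -0.0147 -0.0072] 1865.0
```

Run:
```python
from pinfit import *
for cn in ("wrist","scene"):
    st=state(); im=grab_frame(cn); C=cam(cn,st) if cn=="wrist" else cam(cn)
    ax=m.as_matrix()[:,2]; pr=proj(C,nest([.006,.022,.031]))[0]; best=[d for d in trace(cn,"pin_mid") if np.linalg.norm(np.array(d["location"])-pr)<35]
    print(cn,pr.round(),[(round(d["p"],2),d["location"],int(d["region"].sum())) for d in best])
    if not best: continue
    rg=best[0]["region"]
    for z in(24,28,31,34,38,42.5):
        print(z,min(((pinsil(C,nest([x/1e3,y/1e3,z/1e3]),ax)^rg).sum(),x,y) for x in np.arange(3,9.1,1) for y in np.arange(19,25.1,1)))
```

```text
wrist [260. 171.] [(0.96, [258.2, 170.0], 1345)]
24 (np.int64(83), np.float64(3.0), np.float64(21.0))
28 (np.int64(86), np.float64(6.0), np.float64(23.0))
31 (np.int64(111), np.float64(7.0), np.float64(24.0))
34 (np.int64(114), np.float64(9.0), np.float64(25.0))
38 (np.int64(180), np.float64(9.0), np.float64(25.0))
42.5 (np.int64(328), np.float64(9.0), np.float64(25.0))
scene [287. 198.] [(0.6, [287.5, 199.3], 139)]
24 (np.int64(50), np.float64(9.0), np.float64(25.0))
28 (np.int64(50), np.float64(9.0), np.float64(24.0))
31 (np.int64(46), np.float64(9.0), np.float64(24.0))
34 (np.int64(47), np.float64(9.0), np.float64(24.0))
38 (np.int64(47), np.float64(4.0), np.float64(21.0))
42.5 (np.int64(52), np.float64(3.0), np.float64(20.0))
```

```bash
python3 -c "
from plant import *
print(job_done())"
```

```text
the job is handed in; nothing more can be done
None
```

I've handed the job in at about 36 s: the bracket measures home against both rails, and the pin dropped about 11 mm into the receptacle until its collar met the bracket, then both were let go. Its seated height could only be judged roughly from the pictures, and the hand-in returned no verdict.

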